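# Refit the fallen hob knob and hold it pressed in

## Robot

A 6-joint arm with a two-finger parallel gripper is mounted at the origin on the work surface. World frame = base frame: x ahead of the robot, y to its left, z up, the work surface at z = 0. Lengths are in m, angles in rad, forces in N, time in s.
With the tool pointing down it reaches from about 0.375 to 0.975 m from the base axis. Payload 3.8 kg.
Tool frame: the origin (TCP) lies between the finger pads; the fingertips stand 22 mm ahead of it and the grasp point (between the pads) lies 3 mm ahead of it (bot.finger_overhang is the distance from the TCP to the fingertips, in m); x points along the fingers, y is the direction in which the jaws open and shut, and the axes are right-handed (so a half turn about x gives the same grasp; the last joint's range is limited). The gripper opens to 85 mm and grips with 20 to 120 N. Pads are 22 mm wide; open, the fingers measure 114 mm over their backs; the gripper's body (76 mm by 85 mm) begins 54 mm behind the grasp point. The pads swing forward as they close: fully open they stand 13 mm farther back than shut.
Start: joints at [1.083, 0.264, 1.604, -0, 1.274, -0.037], TCP at [0.294, 0.608, 0.253] pointing down, gripper open.
Joint ranges: [-2.63, 2.63], [-0.94, 2.18], [0.31, 2.57], [-1.31, 4.45], [0, 2.66], [-2.55, 2.55]. Speed limits (rad/s): [2.57, 2.57, 3.14, 3.14, 3.14, 3.14].

## Interface

Orientations are given as a rotation vector (axis times angle).
In Python, from workcell import bot gives the robot as it stands. The module is installed in compiled form; this text tells all that it offers.
- The arm moves only by the tool arm_command, never from a script. Its argument "series" is a list that holds one entry, the list of rows, each a list of 7 numbers: the turn, a rotation vector about the tool's x, y, z in rad, then the shift along the tool's x, y, z in cm, then the opening, from 0 (shut) to 1 (fully open). In form: [[[rx, ry, rz, x, y, z, grip], ...]]. A call has 1 to 10 rows; each row shifts and turns the pose as measured when the row begins, along the tool's axes as they then stand; what a row does not reach is not made up. A row lasts 1/10 s, in which the tool goes at most 50 mm and 8.59 degrees, less where a joint would pass 70% of its speed; a pose out of reach is approached as far as the arm can. A call is refused whole if a number of a shift passes 5 or a number of a turn 0.15, either way. A call with a gripper value outside its range is refused whole. The fingers move at their own pace and stop on an object; "newtons" is the grip in N (left out, the last holds). Time passes only in rows, so rows that do not move let the fingers close. It gives the time, the measured TCP pose, the force and the opening at its end, in the units of the state.
- bot.read_state(): the state, without advancing time (a new reading comes with each control period).
- bot.read_camera(name): name is "scene" or "side" or "wrist"; returns (picture, depth): 400x640x3 uint8, blue, green, red; 400x640 float32, m along the optical axis (not along the pixel's ray), 0 where there is no reading.
- bot.camera_info(name): a dict with "K" (3x3 intrinsics, pixels), "extrinsics" (4x4, takes a point from camera to world coordinates). Camera axes: x right, y down, z forward; pixel columns grow to the right and rows downward; lengths in m; the calibration is good to about 2 mm. A picture is of the moment at which its call begins: read the wrist's pose just before it. camera_info takes no time and is no camera call; for the wrist camera it gives the pose at the moment of the call.
- bot.finish_job(): hands the job in, once; it reports no verdict.
The state is a dict: "time": time; "q": joint angles; "joint_vel": joint speeds; "joint_torque": joint torques, N m; "tool_pos": TCP position; "tcp_rot": TCP orientation; "wrist_force": force on the tool from outside, world axes, zero at the start; "torque": the same for the moment, N m; "width": opening from 0.0 (shut) to 1.0 (fully open).
Only numpy, scipy, OpenCV 4.12 (cv2) and the standard library are available. Lean on these libraries where they do the work, as an engineer would, in place of code of your own. Each camera call takes 0.05 s, during which the arm holds its last target.

## Task

One control knob of the gas hob has come off and lies toppled on the worktop: stand it upright, turn it so that its D-shaped bore matches the flat of the bare shaft, and push it fully home on that shaft. Then keep pressing it down so that the shaft stays pushed well in against its spring, as when lighting the burner, and finish while still holding it pressed, without letting go. Leave the other things on the worktop and hob where they are.

Things in the scene. Friction and masses are not known exactly. Their poses are not given: they have to be found in the camera images.
- knob: The loose black knob, 60 g, 32 mm high: a twelve-sided skirt 48 mm across, 14 mm high, with a grip bar on top. Origin: centre of the flat underside; z: its axis, out through the bar. At the start it lies toppled beside the hob, origin 24 mm up, underside facing away from the robot within 35 degrees, x up; pushed at the top (along an arc about its lower edge) it tips upright.
- knob_grip (a point): Centre of the knob's straight grip bar, 23 mm above the underside on the knob's axis; axes as the knob's. The bar is 48 mm long (along x), 14 mm thick (along y) and 18 mm high (14 to 32 mm above the underside). A pale pointer line on its top and end marks the +x end.
- knob_bore (a point): Centre of the mouth of the knob's D-shaped blind bore, in the middle of the underside; axes as the knob's. The bore is 12 mm deep: round part 15.2 mm in diameter, its flat 3.1 mm from the axis on the +x side, that is on the pointer line's side.
- spindle_tip (a point): Centre of the top of the bare upright brass D-shaft at one of the hob's two control places, 20 mm above the glass at rest (28 mm above the worktop). 14 mm diameter, one flat 2.5 mm from the axis facing +x (away from the robot within 37 degrees), top 2 mm tapered; z up. The knob goes on with its x along this x (5 degrees of play); fully home its origin is 12 mm below this point.
- spindle (a joint): How far the bare shaft is pressed in against its spring, m: 0 at rest, 0.006 at the stop. About 4 N starts it, about 9 N takes it to the stop; it springs back when let go, and does not turn. With the knob home and the shaft at the stop, the knob is still clear of the ring and glass below.
- valve: Flat steel ring, 58 mm across, 1.5 mm thick, round the foot of the bare shaft; origin on the shaft's axis at the glass, axes as the shaft's. A small white mark on the glass 34 mm from the axis lies on the side the shaft's flat faces (+x). Fixed.
- hob: The built-in gas hob: black glass plate 500 mm (its x) by 300 mm (its y), top 8 mm above the worktop; origin at the centre of its underside. Control places at x = -190, y = +75 and -75 mm in this frame, near the edge towards the robot; behind them, from x = -110 mm on, two burners under grates 50 mm high, a pan on the rear one. All fixed.
- fitted: The hob's other control, with a knob like the loose one already on it, rising 40 mm above the glass; origin on its axis at the glass. Fixed; leave it.
- mill: Bystander: a turned wooden pepper mill, standing, 52 mm across, 150 mm tall, beside the hob on the side where the knob is not. Origin: centre of its underside. Leave it where it is.
- tin: Bystander: a small steel tin, 64 mm across, 60 mm high, standing left of the jar and the hob. Origin: centre of its underside. Leave it where it is.
- mug: Bystander: a white mug, 76 mm across, 90 mm high, standing to the robot's right of the hob. Origin: centre of its underside. Leave it where it is.
- jar: Bystander: a glass storage jar with a steel lid, 84 mm across, 120 mm high, standing to the robot's left of the hob. Origin: centre of its underside. Leave it where it is.
- salt: Bystander: a small white salt bowl, 80 mm across, 35 mm high, standing on the worktop between robot and hob. Origin: centre of its underside. Leave it where it is.
- spoon: Bystander: a wooden spoon 260 mm long lying on the worktop on the right, outward of the mug and the knob. Origin: centre of its underside, roughly mid-length. Leave it where it is.
There are look-alikes about, which are no part of the job. What is shaped like the knob but orange or turquoise is not meant.

How it is judged:
By the outcome, as a careful person would: the job done as asked, in the order asked, and still so for the second after the job is handed in, while the arm keeps its last pose, push and grip.
It also fails if it takes over 48 s, if anything falls off the work surface, if the arm or the gripper's body presses on something with over 40 N, if the wrist force passes 120 N, or if a joint passes its speed limit or range.

## Working session

There is one attempt and no reset: what is moved stays moved. The work goes in short steps, Python scripts to look and compute and a tool call to move; the robot and the scene stay as the last step left them, time stands still between calls to the robot, and variables do not carry over. Pictures are saved under pics/ and viewed, and the job is handed in when it is done.

Besides the shell and the picture viewer there is one more tool, called after "Emit:" as name(argument=value, ...) on one line, values as JSON. arm_command: Moves the arm, as the interface text tells. Its arguments: {"type":"object","properties":{"series":{"type":"array"},"newtons":{"type":"number"}},"required":["series"]}

```bash
mkdir -p pics; cat > h.py <<'E'
import numpy as np,cv2
from workcell import bot
from scipy.spatial.transform import Rotation as R
def snap(name,fn):
    info=bot.camera_info(name); im,d=bot.read_camera(name)
    cv2.imwrite('pics/%s.png'%fn,im); np.savez('pics/%s.npz'%fn,im=im,d=d,K=info['K'],E=info['extrinsics'])
    return im,d,info
def load(fn):
    z=np.load('pics/%s.npz'%fn); return z['im'],z['d'],z['K'],z['E']
def cloud(d,K,E):
    v,u=np.mgrid[0:d.shape[0],0:d.shape[1]]
    p=np.stack([(u-K[0,2])/K[0,0]*d,(v-K[1,2])/K[1,1]*d,d],-1)
    return p@E[:3,:3].T+E[:3,3]
def proj(P,K,E):
    p=(np.atleast_2d(P)-E[:3,3])@E[:3,:3]; q=p@K.T; return q[:,:2]/q[:,2:]
def st():
    s=bot.read_state()
    print({k:np.round(v,4).tolist() for k,v in s.items() if k in('time','q','tool_pos','tcp_rot','wrist_force','torque','width')}); 
    print(np.round(R.from_rotvec(s['tcp_rot']).as_matrix(),3).tolist()); return s
E
python3 - <<'E'
from h import *
st()
for n in('scene','side','wrist'):
    im,d,i=snap(n,n+'0'); print(n,np.round(i['K'],1).tolist(),np.round(i['extrinsics'],3).tolist())
E
```

```text
{'time': 0.0, 'q': [1.0831, 0.2648, 1.6054, -0.0, 1.2737, -0.0369], 'tool_pos': [0.2938, 0.6069, 0.2519], 'tcp_rot': [0.3518, 1.5423, -0.3553], 'wrist_force': [-0.0205, 0.594, 0.3155], 'torque': [-0.0939, 0.0504, -0.0091], 'width': 1.0002}
[[-0.001, 0.436, 0.9], [-0.002, 0.9, -0.436], [-1.0, -0.002, -0.0]]
scene [[387.6, 0.0, 324.9], [0.0, 387.6, 200.0], [0.0, 0.0, 1.0]] [[0.48, 0.728, -0.489, 1.139], [0.877, -0.404, 0.26, -0.331], [-0.009, -0.554, -0.833, 1.019], [0.0, 0.0, 0.0, 1.0]]
side [[364.1, 0.0, 322.3], [0.0, 364.1, 197.7], [0.0, 0.0, 1.0]] [[-0.896, -0.34, 0.287, 0.234], [-0.445, 0.685, -0.577, 0.665], [-0.0, -0.645, -0.764, 0.946], [0.0, 0.0, 0.0, 1.0]]
wrist [[344.6, 0.0, 324.1], [0.0, 344.6, 195.9], [0.0, 0.0, 1.0]] [[0.436, 0.856, 0.277, 0.224], [0.9, -0.414, -0.136, 0.64], [-0.002, 0.308, -0.951, 0.372], [0.0, 0.0, 0.0, 1.0]]
```

View pics/scene0.png

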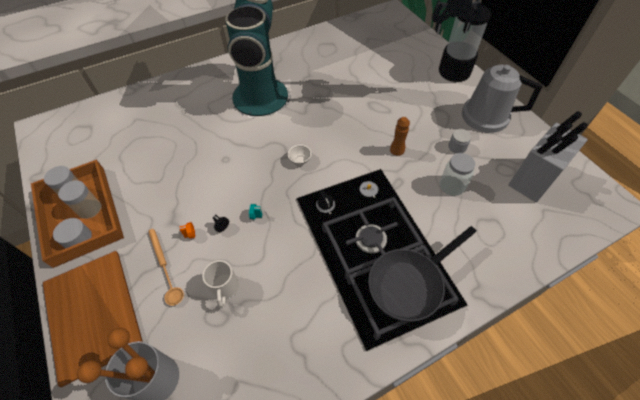

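View pics/side0.png

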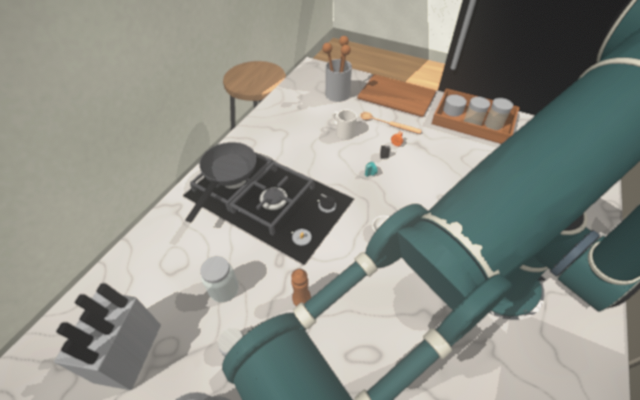

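View pics/wrist0.png

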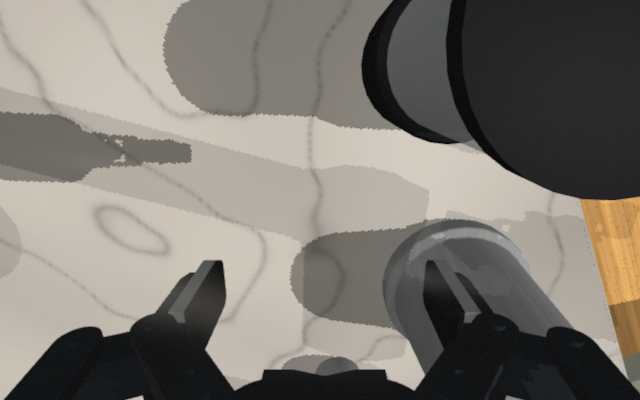

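The scene view shows the black knob at about (220,224), with an orange one at (187,231) and a turquoise one at (255,212). The bare shaft in its ring is at (369,188) and the fitted knob at (325,204). Next I measure them.

```bash
python3 - <<'E'
from h import *
im,d,K,E=load('scene0'); P=cloud(d,K,E)
for n,(u,v) in dict(knob=(220,224),orange=(187,231),turq=(255,212),spin=(369,188),fitted=(325,204),salt=(300,155),mug=(218,275),mill=(400,135),jar=(460,170)).items():
    print(n,np.round(P[v,u],3))
# knob cluster
m=(P[...,2]>.006)&(abs(np.mgrid[0:400,0:640][1]-220)<14)&(abs(np.mgrid[0:400,0:640][0]-224)<14)
q=P[m]; print(len(q),q.min(0),q.max(0),q.mean(0))
S=5
c=cv2.resize(im[195:255,150:290],None,fx=5,fy=5,interpolation=cv2.INTER_CUBIC)
c2=cv2.resize(im[165:225,300:400],None,fx=5,fy=5,interpolation=cv2.INTER_CUBIC)
c2=cv2.copyMakeBorder(c2,0,0,0,200,0)
cv2.imwrite('pics/z0.png',np.vstack([c,c2]))
E
```

```text
knob [ 0.49  -0.334  0.041]
orange [ 0.471 -0.425  0.049]
turq [ 0.497 -0.228  0.035]
spin [0.578 0.125 0.018]
fitted [ 0.578 -0.034  0.043]
salt [ 0.342 -0.002  0.008]
mug [ 0.623 -0.396  0.014]
mill [0.498 0.284 0.102]
jar [0.709 0.346 0.119]
211 [ 0.44579438 -0.35729708  0.00603538] [ 1.13890855 -0.29628861  1.01894938] [ 0.49201301 -0.33385203  0.04844054]
```

View pics/z0.png

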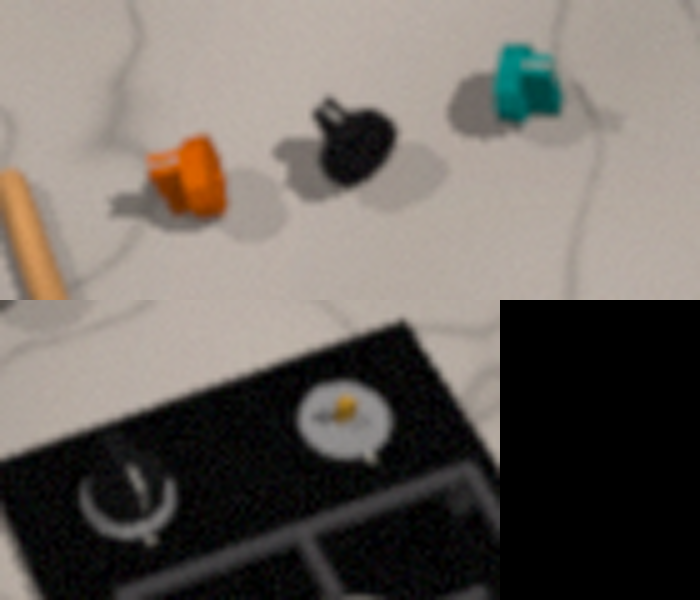

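Emit:
arm_command(series=[[[-0.15,0,0,0,-2,2,1],[-0.15,0,0,0,-4,2,1],[-0.15,0,0,0,-5,2,1],[0,0,0,0,-5,2,1],[0,0,0,0,-5,2,1],[0,0,0,0,-5,2,1],[0,0,0,0,-5,1,1],[0,0,0,0,-5,1,1],[0,0,0,0,-5,1,1],[0,0,0,0,-5,1,1]]])

```text
time: 1.15
tool_pos: [0.4175, 0.1522, 0.2488]
tcp_rot: [-0.016, 1.573, 0.011]
wrist_force: [1.1, -1.6, 1.0]
width: 1.004
```

Emit:
arm_command(series=[[[0,0,0,0,-5,1,1],[0,0,0,0,-5,0,1],[0,0,0,0,-5,0,1],[0,0,0,0,-5,0,1],[0,0,0,0,-5,0,1],[0,0,0,0,-5,0,1],[0,0,0,0,-5,0,1],[0,0,0,0,-5,0,1]]])

```text
time: 1.95
tool_pos: [0.4306, -0.2468, 0.2502]
tcp_rot: [-0.015, 1.568, 0.01]
wrist_force: [0.3, -0.6, 0.0]
width: 1.003
```

Emit:
arm_command(series=[[[0,0,0,0,-5,0,1],[0,0,0,2,-3,0,0.3],[0,0,0,0,0,0,0.3]]])

```text
time: 2.25
tool_pos: [0.4304, -0.3341, 0.2298]
tcp_rot: [-0.012, 1.567, 0.003]
wrist_force: [0.6, 0.8, -1.1]
width: 0.688
```

```bash
python3 - <<'E'
from h import *
st(); im,d,i=snap('wrist','w1')
E
```

```text
{'time': 2.25, 'q': [-0.7046, 0.0304, 1.9142, -0.0021, 1.1904, -2.2842], 'tool_pos': [0.4304, -0.3341, 0.2298], 'tcp_rot': [-0.0121, 1.567, 0.003], 'wrist_force': [0.6307, 0.7882, -1.129], 'torque': [0.0342, 0.0271, -0.0323], 'width': 0.6885}
[[0.004, -0.01, 1.0], [-0.006, 1.0, 0.01], [-1.0, -0.006, 0.004]]
```

View pics/w1.png

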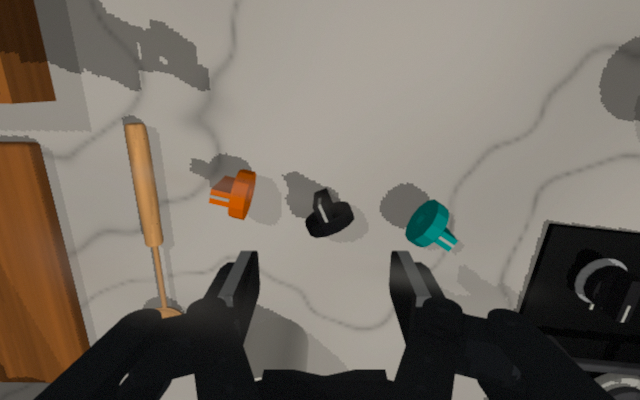

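```bash
python3 - <<'E'
from h import *
im,d,K,E=load('w1'); P=cloud(d,K,E)
vv,uu=np.mgrid[0:400,0:640]
m=(uu>285)&(uu<370)&(vv>170)&(vv<245)&(im.max(-1)<70)&(P[...,2]>.006)
m=(uu>295)&(uu<365)&(vv>180)&(vv<243)&(P[...,2]>.006)
q=P[m]; print(len(q),q.min(0),q.max(0))
# heights grid print top-down scatter
x0,y0=.44,-.38
g=np.zeros((600,600,3),np.uint8)
for p,c in zip(P[m],im[m]):
    a=int((p[1]+.38)*6000);b=int((p[0]-.44)*6000)
    if 0<=a<600 and 0<=b<600: cv2.circle(g,(a,b),4,(int(c[0])*2%256,int(min(255,p[2]*5000)),int(min(255,c[2]*2))),-1)
cv2.imwrite('pics/top1.png',g)
c=cv2.resize(im[170:250,270:390],None,fx=6,fy=6,interpolation=cv2.INTER_CUBIC);c=cv2.convertScaleAbs(c,alpha=1.8);cv2.imwrite('pics/z1.png',c)
for t in(.03,.04,.044): 
    s=q[q[:,2]>t];print(t,len(s),s.mean(0),s.min(0),s.max(0))
E
```

```text
1495 [ 0.35246667 -0.35507402  0.00604218] [ 0.49843716 -0.3066099   0.34925385]
0.03 1138 [ 0.47492235 -0.3325137   0.04632845] [ 0.35246667 -0.35446171  0.03002153] [ 0.4981053  -0.30783145  0.34925385]
0.04 843 [ 0.47483718 -0.33321776  0.05019247] [ 0.35246667 -0.34907129  0.04003907] [ 0.49636784 -0.31225742  0.34925385]
0.044 639 [ 0.47349027 -0.33394637  0.05277905] [ 0.35246667 -0.34687517  0.04400346] [ 0.49357398 -0.3163784   0.34925385]<stdin>:12: RuntimeWarning: overflow encountered in scalar multiply
```

View pics/top1.png

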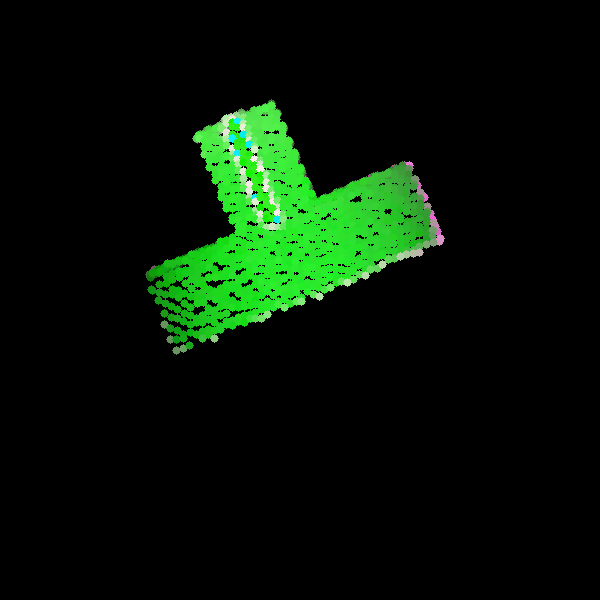

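View pics/z1.png

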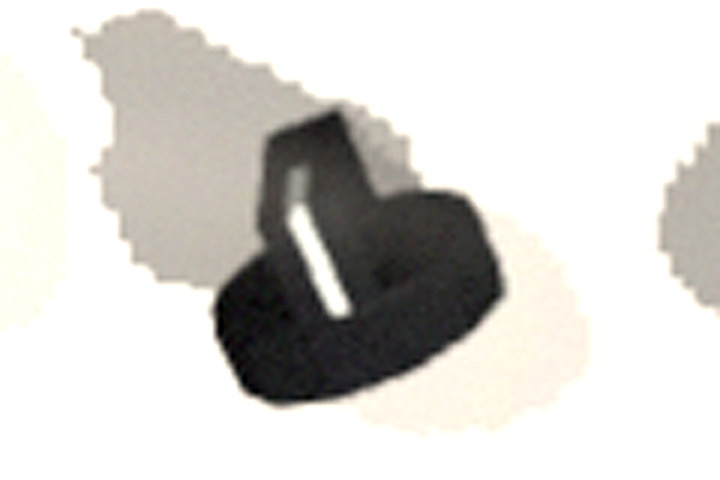

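Emit:
arm_command(series=[[[0.15,0,0,0,0,1.0,0.28],[0.15,0,0,0,0,1.0,0.28],[0.15,0,0,0,0,1.0,0.28],[0.15,0,0,0,0,0,0.28],[0.15,0,0,0,0,0,0.28],[0.15,0,0,0,0,0,0.28],[0.15,0,0,0,0,0,0.28],[0.15,0,0,0,0,0,0.28],[0.15,0,0,0,0,0,0.28],[0.15,0,0,0,0,0,0.28]]])

```text
time: 3.3
tool_pos: [0.4641, -0.3234, 0.2365]
tcp_rot: [1.152, 1.238, -1.145]
wrist_force: [0.3, -0.9, -0.0]
width: 0.28
```

Emit:
arm_command(series=[[[0.15,0,0,0,0,0,0.28],[0.15,0,0,0,0,0,0.28],[0.15,0,0,0,0,0,0.28],[0.15,0,0,0,0,0,0.28],[0.15,0,0,0,0,0,0.28],[0.15,0,0,0,0,0,0.28],[0.15,0,0,0,0,0,0.28],[0.15,0,0,0,0,0,0.28],[0,0,0,0,0,0,0.28]]])

```text
time: 4.2
tool_pos: [0.4667, -0.3082, 0.2426]
tcp_rot: [1.983, 0.45, -1.957]
wrist_force: [-0.5, -0.7, 0.2]
width: 0.278
```

```bash
cat >> h.py <<'E'
def todo(target,yaw):
    "shift (cm, tool axes) and turn to get tool straight down w/ tool z at yaw"
    s=bot.read_state(); M=R.from_rotvec(s['tcp_rot']).as_matrix()
    c,n=np.cos(yaw),np.sin(yaw)
    T=np.array([[0,-n,c],[0,c,n],[-1,0,0]])
    print('turn',np.round(R.from_matrix(M.T@T).as_rotvec(),3),'shift cm now-axes',np.round(M.T@(np.array(target)-s['tool_pos'])*100,2),'target axes',np.round(T.T@(np.array(target)-s['tool_pos'])*100,2))
E
python3 - <<'E'
from h import *
st(); todo([.4606,-.3408,.12],.40-np.pi)
im,d,i=snap('wrist','w2')
E
```

```text
{'time': 4.2, 'q': [-0.6329, 0.0462, 1.8737, 0.0087, 1.2114, 0.4833], 'tool_pos': [0.4667, -0.3082, 0.2426], 'tcp_rot': [1.9828, 0.4499, -1.9567], 'wrist_force': [-0.5387, -0.6934, 0.16], 'torque': [0.0186, 0.0696, 0.0221], 'width': 0.2781}
[[0.013, 0.436, -0.9], [0.0, -0.9, -0.436], [-1.0, 0.005, -0.012]]
turn [ 0.052 -0.012 -0.005] shift cm now-axes [12.25  2.6   2.12] target axes [12.26  2.77  1.83]
```

View pics/w2.png

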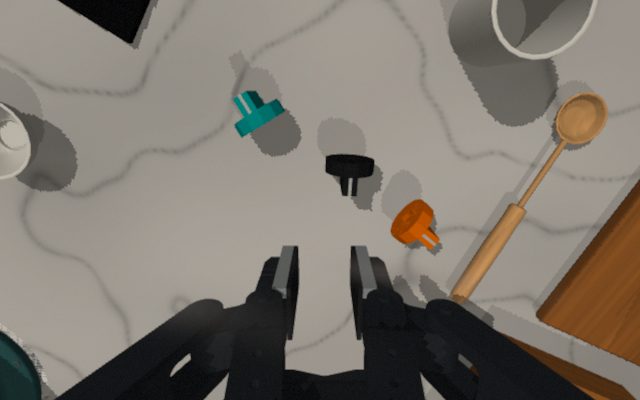

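The black knob is now at (350,170), its bar pointing down the picture towards the robot. The jaws are nearly parallel to it. I measure it again from this side.

```bash
python3 - <<'E'
from h import *
im,d,K,E=load('w2'); P=cloud(d,K,E)
vv,uu=np.mgrid[0:400,0:640]
m=(uu>318)&(uu<382)&(vv>148)&(vv<205)&(P[...,2]>.006)&(P[...,2]<.06)&(im.max(-1)<110)
# shape fit: min area rect on skirt etc
q=P[m]; print(len(q),q.min(0),q.max(0))
for a in np.radians([19,21,23,25,27]):
    f=np.array([np.cos(a),np.sin(a)]);n=np.array([-f[1],f[0]])
    t=q[:,:2]@f; w=q[:,:2]@n
    bar=t<t.max()-.018
    print(np.degrees(a),'t',np.percentile(t,[.5,99.5]),'w skirt',np.percentile(w,[.5,99.5]),'w bar',np.percentile(w[bar],[2,98]), 'slope',np.polyfit(t[bar],w[bar],1)[0])
E
```

```text
1254 [ 0.45872302 -0.35523499  0.00601789] [ 0.49954769 -0.30700301  0.04918316]
19.0 t [0.32529066 0.35813805] w skirt [-0.49418422 -0.44739491] w bar [-0.47909734 -0.46505013] slope -0.008809229572319357
21.0 t [0.30856271 0.34087074] w skirt [-0.50612478 -0.45936441] w bar [-0.49036943 -0.47659415] slope -0.03751107144204581
23.0 t [0.29143008 0.32330232] w skirt [-0.51753291 -0.47077424] w bar [-0.50115591 -0.48739399] slope -0.04502530113316989
25.0 t [0.27410757 0.30647834] w skirt [-0.52826325 -0.48162512] w bar [-0.51133014 -0.49738814] slope -0.05753484650216424
27.0 t [0.25625745 0.28935933] w skirt [-0.53825405 -0.49181687] w bar [-0.52088244 -0.50671857] slope -0.06524991660967223
```

Emit:
arm_command(series=[[[0.052,-0.012,-0.005,0,1.5,1,0.28],[0,0,0,4,1.3,0.7,0.28],[0,0,0,5,0,0,0.28],[0,0,0,4,0,0,0.28],[0,0,0,0,0,0,0.28]]])

```text
time: 4.75
tool_pos: [0.4666, -0.3456, 0.1146]
tcp_rot: [1.997, 0.405, -1.986]
wrist_force: [-0.9, 1.4, 0.6]
width: 0.28
```

```bash
python3 - <<'E'
from h import *
st(); todo([.4622,-.3407,.048],np.radians(23)-np.pi)
im,d,i=snap('wrist','w3')
P=cloud(d,i['K'],i['extrinsics'])
E
```

```text
{'time': 4.75, 'q': [-0.6793, 0.2058, 1.9475, -0.0024, 0.9777, 0.482], 'tool_pos': [0.4666, -0.3456, 0.1146], 'tcp_rot': [1.9967, 0.4054, -1.9863], 'wrist_force': [-0.9371, 1.352, 0.5746], 'torque': [0.0475, 0.066, 0.0118], 'width': 0.2799}
[[0.007, 0.399, -0.917], [-0.008, -0.917, -0.399], [-1.0, 0.01, -0.003]]
turn [ 0.009 -0.003 -0.01 ] shift cm now-axes [ 6.66 -0.69  0.22] target axes [ 6.66 -0.62  0.21]
```

View pics/w3.png

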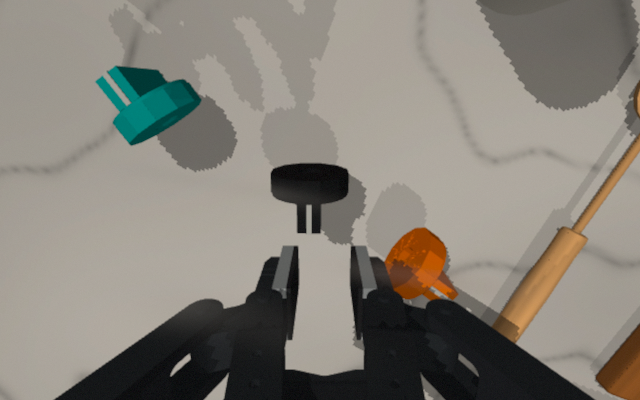

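```bash
python3 - <<'E'
from h import *
im,d,K,E=load('w3'); P=cloud(d,K,E)
s=bot.read_state();M=R.from_rotvec(s['tcp_rot']).as_matrix()
L=(P-s['tool_pos'])@M
vv,uu=np.mgrid[0:400,0:640]
for lo,hi in((260,325),(325,395)):
    m=(uu>lo)&(uu<hi)&(vv>240)&(vv<340)&(P[...,2]>.06)&(d>0)
    q=L[m]; print(len(q),np.percentile(q,[1,50,99],axis=0).round(4).tolist())
    for v in (250,255,260,280): 
        r=[(u,*(L[v,u]*1000).round(0)) for u in range(lo,hi,4) if P[v,u,2]>.06]; print(v,r)
E
```

```text
3134 [[-0.0439, -0.0243, -0.0174], [-0.0111, -0.0143, -0.0108], [0.0216, -0.011, 0.01]]
250 [(284, np.float64(18.0), np.float64(-17.0), np.float64(-11.0)), (288, np.float64(16.0), np.float64(-15.0), np.float64(-11.0)), (292, np.float64(17.0), np.float64(-14.0), np.float64(-11.0)), (296, np.float64(16.0), np.float64(-12.0), np.float64(-11.0))]
255 [(284, np.float64(13.0), np.float64(-17.0), np.float64(-11.0)), (288, np.float64(14.0), np.float64(-15.0), np.float64(-10.0)), (292, np.float64(13.0), np.float64(-13.0), np.float64(-11.0)), (296, np.float64(12.0), np.float64(-11.0), np.float64(-11.0))]
260 [(268, np.float64(15.0), np.float64(-24.0), np.float64(-7.0)), (272, np.float64(16.0), np.float64(-22.0), np.float64(-6.0)), (276, np.float64(16.0), np.float64(-20.0), np.float64(-7.0)), (280, np.float64(8.0), np.float64(-18.0), np.float64(-11.0)), (284, np.float64(9.0), np.float64(-16.0), np.float64(-10.0)), (288, np.float64(9.0), np.float64(-14.0), np.float64(-11.0)), (292, np.float64(8.0), np.float64(-13.0), np.float64(-11.0)), (296, np.float64(13.0), np.float64(-12.0), np.float64(-9.0)
[... 1632 characters left out ...]
), np.float64(-7.0)), (381, np.float64(16.0), np.float64(25.0), np.float64(-7.0))]
280 [(353, np.float64(10.0), np.float64(12.0), np.float64(-0.0)), (357, np.float64(-5.0), np.float64(13.0), np.float64(-10.0)), (361, np.float64(-6.0), np.float64(14.0), np.float64(-11.0)), (365, np.float64(-6.0), np.float64(15.0), np.float64(-11.0)), (369, np.float64(-8.0), np.float64(17.0), np.float64(-12.0)), (373, np.float64(-7.0), np.float64(18.0), np.float64(-11.0)), (377, np.float64(0.0), np.float64(21.0), np.float64(-7.0)), (381, np.float64(0.0), np.float64(22.0), np.float64(-7.0)), (385, np.float64(-0.0), np.float64(24.0), np.float64(-7.0)), (389, np.float64(-0.0), np.float64(25.0), np.float64(-7.0))]
```

Emit:
arm_command(series=[[[0.009,-0.003,-0.01,0,-0.69,0.2,0.28],[0,0,0,3,0,0,0.28],[0,0,0,2.5,0,0,0.28],[0,0,0,1,0,0,0.28],[0,0,0,0,0,0,0.28]]])

```text
time: 5.3
tool_pos: [0.475, -0.3525, 0.075]
tcp_rot: [2.008, 0.378, -1.969]
wrist_force: [-0.0, -0.3, -0.4]
width: 0.283
```

```bash
python3 - <<'E'
from h import *
st(); todo([.4622,-.3407,.048],np.radians(23)-np.pi)
im,d,i=snap('wrist','w4')
E
```

```text
{'time': 5.3, 'q': [-0.679, 0.2603, 1.9655, -0.0035, 0.8818, 0.4906], 'tool_pos': [0.475, -0.3525, 0.075], 'tcp_rot': [2.0082, 0.3783, -1.9686], 'wrist_force': [-0.0234, -0.3096, -0.4122], 'torque': [0.0411, -0.0151, 0.0242], 'width': 0.2829}
[[0.025, 0.392, -0.92], [-0.023, -0.919, -0.393], [-0.999, 0.031, -0.014]]
turn [ 0.002 -0.014 -0.031] shift cm now-axes [ 2.64 -1.67  0.75] target axes [ 2.7  -1.58  0.72]
```

View pics/w4.png

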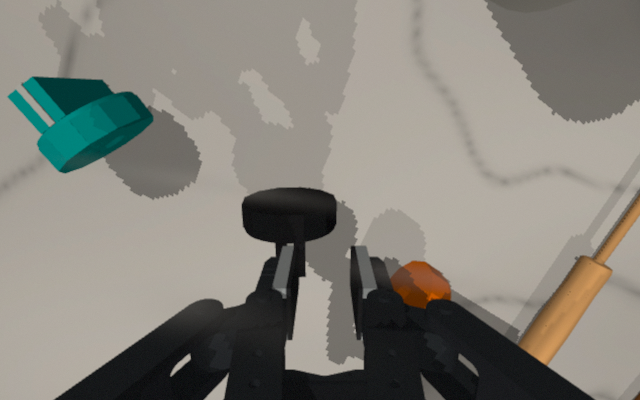

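Emit:
arm_command(series=[[[0.002,-0.014,-0.031,0,-1.6,0.7,0.28],[0,0,0,0,0,0,0.28]]])

```text
time: 5.55
tool_pos: [0.4656, -0.3427, 0.0807]
tcp_rot: [2.004, 0.399, -1.992]
wrist_force: [-0.2, 0.2, 0.7]
width: 0.279
```

```bash
python3 - <<'E'
from h import *
st(); todo([.4622,-.3407,.048],np.radians(23)-np.pi)
E
```

```text
{'time': 5.55, 'q': [-0.6777, 0.2438, 1.9738, 0.0001, 0.9148, 0.4918], 'tool_pos': [0.4656, -0.3427, 0.0807], 'tcp_rot': [2.0042, 0.3991, -1.9921], 'wrist_force': [-0.1902, 0.1725, 0.6727], 'torque': [0.0227, -0.0098, 0.0455], 'width': 0.2794}
[[0.007, 0.39, -0.921], [-0.006, -0.921, -0.391], [-1.0, 0.008, -0.004]]
turn [-0.    -0.004 -0.008] shift cm now-axes [ 3.26 -0.35  0.25] target axes [ 3.27 -0.32  0.23]
```

```bash
python3 - <<'E'
from h import *
im,d,i=snap('wrist','w5'); st()
E
```

```text
{'time': 5.6, 'q': [-0.6777, 0.244, 1.9726, -0.0, 0.9129, 0.4918], 'tool_pos': [0.4667, -0.3436, 0.0811], 'tcp_rot': [2.005, 0.3966, -1.9892], 'wrist_force': [-0.0022, -0.4593, 1.0562], 'torque': [0.0076, -0.0375, 0.0434], 'width': 0.2794}
[[0.009, 0.391, -0.921], [-0.008, -0.921, -0.391], [-1.0, 0.011, -0.006]]
```

View pics/w5.png

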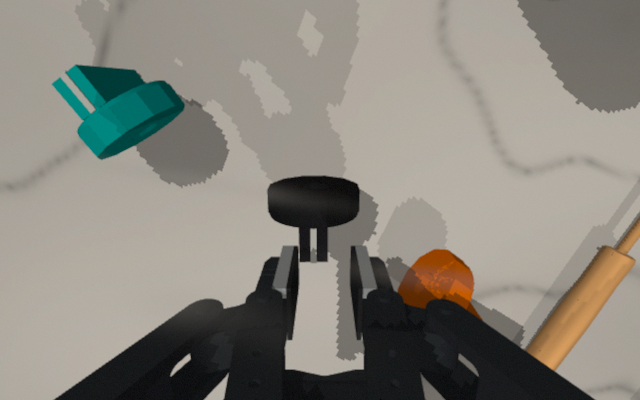

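Emit:
arm_command(series=[[[0,-0.004,-0.01,0,-0.35,0.25,0.28],[0,0,0,1.5,0,0,0.28],[0,0,0,0,0,0,0.28]]])

```text
time: 5.9
tool_pos: [0.4669, -0.3448, 0.0705]
tcp_rot: [2.006, 0.397, -1.988]
wrist_force: [0.6, -0.0, 0.8]
width: 0.279
```

```bash
python3 - <<'E'
from h import *
st(); todo([.4622,-.3407,.048],np.radians(23)-np.pi)
E
```

```text
{'time': 5.9, 'q': [-0.6794, 0.2591, 1.9769, 0.001, 0.8932, 0.4889], 'tool_pos': [0.4669, -0.3448, 0.0705], 'tcp_rot': [2.0056, 0.3975, -1.9882], 'wrist_force': [0.6365, -0.0213, 0.8305], 'torque': [0.0113, 0.0054, 0.0073], 'width': 0.2793}
[[0.01, 0.391, -0.92], [-0.007, -0.92, -0.391], [-1.0, 0.011, -0.007]]
turn [ 0.    -0.007 -0.011] shift cm now-axes [ 2.24 -0.58  0.29] target axes [ 2.25 -0.56  0.27]
```

Emit:
arm_command(series=[[[0,-0.007,-0.011,0,-0.6,0.3,0.28],[0,0,0,0,0,0,0.28]]])

```text
time: 6.1
tool_pos: [0.4613, -0.3402, 0.0689]
tcp_rot: [1.999, 0.409, -2.003]
wrist_force: [0.6, 1.0, -0.6]
width: 0.281
```

```bash
python3 - <<'E'
from h import *
st(); todo([.4622,-.3407,.048],np.radians(23)-np.pi)
E
```

```text
{'time': 6.1, 'q': [-0.6787, 0.257, 1.983, -0.0004, 0.9039, 0.4906], 'tool_pos': [0.4613, -0.3402, 0.0689], 'tcp_rot': [1.9995, 0.4091, -2.003], 'wrist_force': [0.5744, 0.9577, -0.627], 'torque': [0.0044, -0.0089, 0.0505], 'width': 0.2808}
[[-0.002, 0.391, -0.92], [0.001, -0.92, -0.391], [-1.0, -0.002, 0.001]]
turn [0.    0.001 0.002] shift cm now-axes [ 2.09  0.09 -0.07] target axes [ 2.09  0.09 -0.07]
```

Emit:
arm_command(series=[[[0,0,0,1,0,0,0.28],[0,0,0,1,0,0,0.28]]])

```text
time: 6.3
tool_pos: [0.4612, -0.34, 0.0473]
tcp_rot: [2.0, 0.409, -2.003]
wrist_force: [-0.2, 0.4, -0.1]
width: 0.279
```

```bash
python3 - <<'E'
from h import *
st(); todo([.4622,-.3407,.048],np.radians(23)-np.pi)
E
```

```text
{'time': 6.3, 'q': [-0.6786, 0.2862, 1.9943, -0.0003, 0.8632, 0.4907], 'tool_pos': [0.4612, -0.34, 0.0473], 'tcp_rot': [1.9996, 0.4089, -2.0027], 'wrist_force': [-0.1963, 0.3943, -0.1015], 'torque': [-0.0191, 0.0014, -0.0454], 'width': 0.2794}
[[-0.002, 0.391, -0.92], [0.001, -0.92, -0.391], [-1.0, -0.002, 0.001]]
turn [0.    0.001 0.002] shift cm now-axes [-0.07  0.1  -0.06] target axes [-0.07  0.1  -0.06]
```

Emit:
arm_command(series=[[[0,0,0,0,0.1,-0.6,0.28],[0,0,0,0,0,-0.6,0.28],[0,0,0,0,0,-0.6,0.28],[0,0,0,0,0,-0.6,0.28],[0,0,0,0,0,-0.6,0.28]]])

```text
time: 6.8
tool_pos: [0.4889, -0.3265, 0.0425]
tcp_rot: [1.998, 0.415, -2.01]
wrist_force: [-0.2, 1.0, -0.2]
width: 0.283
```

```bash
python3 - <<'E'
from h import *
im,d,i=snap('wrist','w6'); st()
E
```

```text
{'time': 6.85, 'q': [-0.6304, 0.3209, 1.9576, 0.001, 0.8713, 0.5384], 'tool_pos': [0.4899, -0.3264, 0.0428], 'tcp_rot': [1.9983, 0.4143, -2.0086], 'wrist_force': [0.9166, 0.4433, -0.1191], 'torque': [-0.0119, -0.0572, -0.0217], 'width': 0.2799}
[[-0.006, 0.391, -0.921], [0.005, -0.921, -0.391], [-1.0, -0.007, 0.004]]
```

View pics/w6.png

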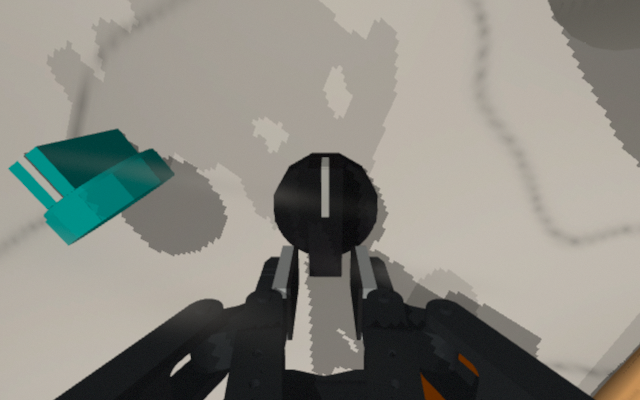

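The knob has tipped: its top face and pointer show at (325,190), and the pointer faces away from the robot. I check its height and pose from the depth.

```bash
cat > mk.py <<'E'
from h import *
def knob(fn,box):
    im,d,K,E=load(fn); P=cloud(d,K,E); vv,uu=np.mgrid[0:400,0:640]
    m=(uu>box[0])&(uu<box[1])&(vv>box[2])&(vv<box[3])&(d>0)&(P[...,2]>.005)&(P[...,2]<.06)
    return P[m],im[m]
E
python3 - <<'E'
from mk import *
q,c=knob('w6',(270,385,148,262))
print(len(q),np.percentile(q,[1,50,99],axis=0).round(4).tolist())
h=np.histogram(q[:,2],bins=np.arange(0,.062,.004));print(h[0])
t=q[(q[:,2]>.027)]
print(t.mean(0)); 
g=np.zeros((600,600,3),np.uint8)
x0,y0=.47,-.36
for p in q:
    a=int((p[1]+.36)*8000);b=int((p[0]-.47)*8000)
    if 0<=a<600 and 0<=b<600: cv2.circle(g,(a,b),3,(0,int(min(255,p[2]*6000)),255 if p[2]>.028 else 0),-1)
cv2.imwrite('pics/top6.png',g)
E
```

```text
9214 [[0.4906, -0.3424, 0.0078], [0.5151, -0.3167, 0.0139], [0.5369, -0.2965, 0.0362]]
[   0  100  429 4491   66  113  256 3219  439  101    0    0    0    0
    0]
[ 0.51507247 -0.31820887  0.031238  ]
```

View pics/top6.png

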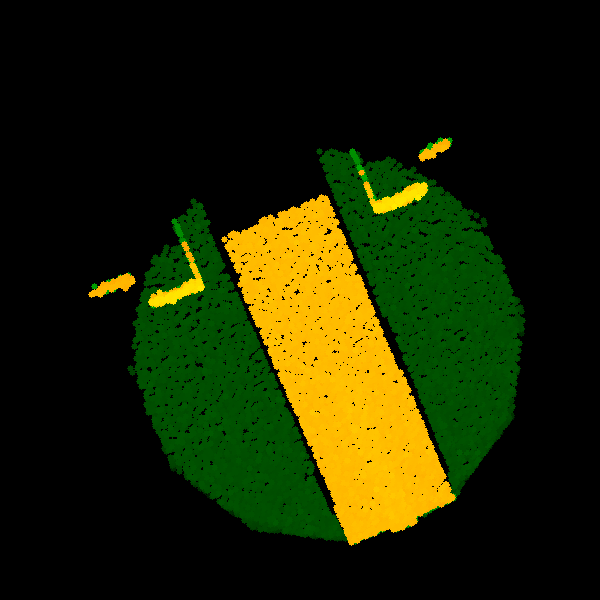

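Emit:
arm_command(series=[[[0,0.004,0.007,0,0.2,-1.4,0.28],[0,0,0,0.0,0,-1.3,0.28],[0,0,0,0,0,0,0.28]]])

```text
time: 7.15
tool_pos: [0.519, -0.317, 0.0437]
tcp_rot: [2.003, 0.406, -1.997]
wrist_force: [0.4, -0.5, 0.9]
width: 0.278
```

```bash
python3 - <<'E'
from h import *
st(); todo([.516,-.3177,.038],np.radians(22.8)-np.pi)
E
```

```text
{'time': 7.15, 'q': [-0.5897, 0.3451, 1.9219, 0.0011, 0.8717, 0.5787], 'tool_pos': [0.519, -0.317, 0.0437], 'tcp_rot': [2.0028, 0.4057, -1.9975], 'wrist_force': [0.4013, -0.4976, 0.9085], 'torque': [0.0507, 0.0127, -0.0154], 'width': 0.2783}
[[0.003, 0.391, -0.92], [-0.001, -0.92, -0.391], [-1.0, 0.002, -0.002]]
turn [ 0.004 -0.002 -0.002] shift cm now-axes [ 0.57 -0.06  0.31] target axes [ 0.57 -0.06  0.3 ]
```

Emit:
arm_command(series=[[[0.004,-0.002,-0.002,0.55,-0.06,0.3,0.28],[0,0,0,0,0,0,0.0],[0,0,0,0,0,0,0.0],[0,0,0,0,0,0,0.0],[0,0,0,0,0,0,0.0]]], newtons=70)

```text
time: 7.65
tool_pos: [0.516, -0.3176, 0.038]
tcp_rot: [2.003, 0.404, -2.003]
wrist_force: [0.2, -0.1, 0.2]
width: 0.142
```

```bash
python3 - <<'E'
from h import *
im,d,i=snap('wrist','w7'); st(); todo([.516,-.3177,.038],np.radians(22.8)-np.pi)
E
```

```text
{'time': 7.7, 'q': [-0.593, 0.3507, 1.9273, -0.0, 0.8636, 0.58], 'tool_pos': [0.5159, -0.3177, 0.038], 'tcp_rot': [2.0029, 0.4038, -2.003], 'wrist_force': [1.5929, 1.1069, 0.5888], 'torque': [0.0005, -0.0311, 0.0348], 'width': 0.144}
[[-0.0, 0.387, -0.922], [-0.0, -0.922, -0.387], [-1.0, -0.0, 0.0]]
turn [-0.  0.  0.] shift cm now-axes [ 0.  0. -0.] target axes [ 0.  0. -0.]
```

View pics/w7.png

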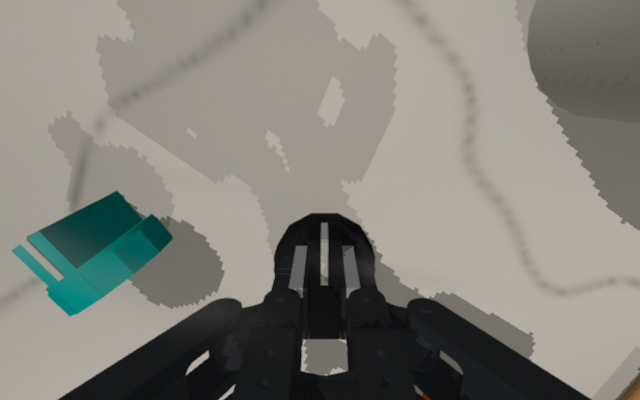

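Emit:
arm_command(series=[[[0,0,0,-2,0,0,0],[0,0,0,-5,0,0,0],[0,0,0,-5,-1,0,0],[0,0,0,-4,-4,-1.5,0],[0,0,0,0,-4.6,-1.8,0],[0,0,0,0,-4.6,-1.8,0],[0,0,0,0,-4.6,-1.8,0],[0,0,0,0,-4.6,-1.8,0],[0,0,0,0,-4.6,-1.8,0],[0,0,0,0,-4.6,-1.8,0]]])

```text
time: 8.7
tool_pos: [0.5026, 0.0262, 0.199]
tcp_rot: [2.014, 0.391, -2.01]
wrist_force: [0.6, 1.1, -0.6]
width: 0.143
```

Emit:
arm_command(series=[[[0,0,0,0,-4.6,-1.8,0],[0,0,0,0,-4.6,-1.8,0],[0,0,0,0,-3,-1,0],[0,0,0,0,0,0,0]]])

```text
time: 9.1
tool_pos: [0.4968, 0.1639, 0.1991]
tcp_rot: [2.012, 0.397, -2.007]
wrist_force: [-0.6, 0.2, -0.7]
width: 0.139
```

```bash
python3 - <<'E'
from h import *
im,d,i=snap('wrist','w8'); st()
E
```

```text
{'time': 9.15, 'q': [0.2678, 0.0162, 1.9882, 0.0006, 1.1355, 1.4508], 'tool_pos': [0.4968, 0.1623, 0.1989], 'tcp_rot': [2.0111, 0.395, -2.0075], 'wrist_force': [-0.7973, 0.382, -0.4653], 'torque': [-0.0166, 0.0354, -0.0354], 'width': 0.1458}
[[0.002, 0.378, -0.926], [0.001, -0.926, -0.378], [-1.0, -0.0, -0.002]]
```

View pics/w8.png

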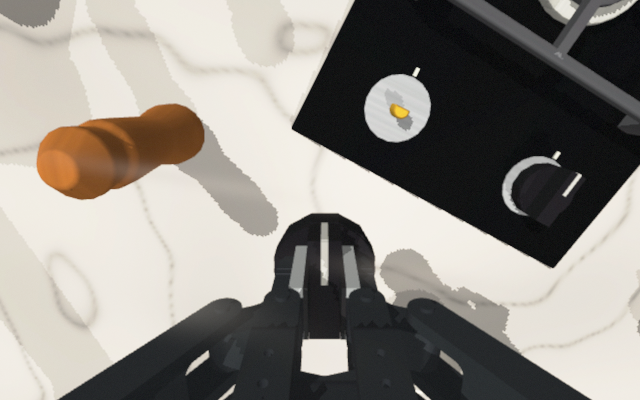

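The bare brass shaft shows at (400,111), its ring around (397,108), the white mark at (416,71) and the fitted knob at (545,190). I now work out the shaft's position and the direction of its flat.

```bash
cat > sp.py <<'E'
from h import *
def plane(uv,K,E,z):
    uv=np.atleast_2d(uv).astype(float); r=np.c_[(uv-K[[0,1],[2,2]])/K[[0,1],[0,1]],np.ones(len(uv))]@E[:3,:3].T
    return E[:3,3]+r*((z-E[2,3])/r[:,2:])
E
python3 - <<'E'
from sp import *
im,d,K,E=load('w8'); P=cloud(d,K,E); vv,uu=np.mgrid[0:400,0:640]
hs=cv2.cvtColor(im,cv2.COLOR_BGR2HSV)
reg=(abs(uu-398)<45)&(abs(vv-105)<50)
print('glass z',np.median(P[235-160:240-160,340:350,2]), np.median(P[130:150,470:490,2]))
b=reg&(im.min(-1)>90)
n,l,s,c=cv2.connectedComponentsWithStats(b.astype(np.uint8)); print(s,c)
ring=(l==1+np.argmax(s[1:,4])).astype(np.uint8)
ct=max(cv2.findContours(ring,0,cv2.CHAIN_APPROX_NONE)[0],key=len)[:,0]
W=plane(ct,K,E,.0095)[:,:2]
(cx,cy),rad=cv2.minEnclosingCircle((W*1000).astype(np.float32)); print('ring',cx,cy,rad)
A=np.c_[2*W,np.ones(len(W))];x=np.linalg.lstsq(A,(W**2).sum(1),rcond=None)[0];print('ls',x[:2],np.sqrt(x[2]+x[0]**2+x[1]**2))
for k in range(1,n):
    if 8<s[k,4]<200: print('comp',k,s[k],plane(c[k],K,E,.008))
y=reg&(hs[...,1]>120)&(hs[...,2]>80); pts=P[y]; print('brass',y.sum(),pts.mean(0),pts.max(0),pts.min(0))
t=pts[pts[:,2]>.022];print(len(t),t.mean(0) if len(t) else '')
z=cv2.resize(im[60:160,340:460],None,fx=6,fy=6,interpolation=cv2.INTER_CUBIC);cv2.imwrite('pics/z8.png',z)
E
```

```text
glass z 0.0070166123518273504 0.007001020802473473
[[     0      0    640    400 252551]
 [   364     67     67     76   3449]] [[318.43908359 200.76388927]
 [397.18498115 106.95244999]]
ring 581.2114868164062 125.72498321533203 33.04671096801758
ls [0.57825752 0.12599057] 0.02907877947575745
brass 189 [0.57539273 0.12768393 0.02617943] [0.57966429 0.19182875 0.31899293] [0.57064794 0.11983302 0.00792127]
156 [0.57549028 0.12697057 0.0283958 ]
```

View pics/z8.png

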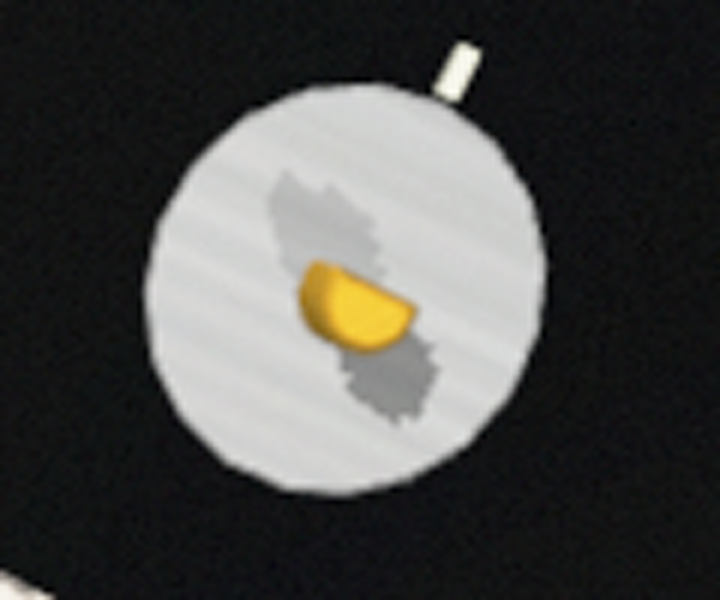

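```bash
python3 - <<'E'
from sp import *
im,d,K,E=load('w8'); P=cloud(d,K,E); vv,uu=np.mgrid[0:400,0:640]
b=((abs(uu-398)<45)&(abs(vv-105)<50)&(im.min(-1)>90)).astype(np.uint8)
ct=max(cv2.findContours(b,0,cv2.CHAIN_APPROX_NONE)[0],key=len)[:,0]
W=plane(ct,K,E,.0095)[:,:2]
for _ in range(5):
    A=np.c_[2*W,np.ones(len(W))];x=np.linalg.lstsq(A,(W**2).sum(1),rcond=None)[0];r=np.sqrt(x[2]+x[0]**2+x[1]**2)
    W=W[abs(np.hypot(*(W-x[:2]).T)-r)<.0012]
print('ring',x[:2],r,len(W))
f=lambda a,b:(340+(a+.5)/6-.5,60+(b+.5)/6-.5)
m=plane(f(458,72),K,E,.008)[0,:2]; print('mark',m,np.hypot(*(m-x[:2])),np.degrees(np.arctan2(*(m-x[:2])[::-1])))
a=plane(f(338,270),K,E,.028)[0,:2]; c=plane(f(416,308),K,E,.028)[0,:2]
print('flat ends',a,c,np.linalg.norm(a-c)); e=c-a; print('normal yaw',np.degrees(np.arctan2(-e[0],e[1]))%180-0, )
# taper top 2mm; top centre from brass top points
hs=cv2.cvtColor(im,cv2.COLOR_BGR2HSV)
y=(abs(uu-398)<20)&(abs(vv-110)<20)&(hs[...,1]>120)&(hs[...,2]>200); p=P[y];p=p[abs(p[:,2]-.027)<.004];print(len(p),p.mean(0),p[:,2].std())
(rc,sz,an)=cv2.minAreaRect((p[:,:2]*1000).astype(np.float32));print(rc,sz,an)
# hob axis yaw from glass/fitted
E
```

```text
ring [0.57730107 0.12603224] 0.02871697278445911 144
mark [0.61084047 0.12416919] 0.03359109733051187 -3.1794019201370314
flat ends [0.57941518 0.13214108] [0.57890799 0.12005534] 0.012096377887877922
normal yaw 177.5969713043272
119 [0.57581975 0.12656606 0.02678599] 0.0008062096898952298
(575.4595947265625, 126.54773712158203) (12.101791381835938, 7.273189067840576) 84.43096160888672
```

Emit:
arm_command(series=[[[0.15,0,0,0,0,0,0],[0.15,0,0,0,0,0,0],[0.14,0,0,0,1.5,-1,0],[0,0,0,3,2,-1,0],[0,0,0,4,0,-1,0],[0,0,0,1,0,0,0]]])

```text
time: 9.75
tool_pos: [0.5293, 0.1184, 0.1194]
tcp_rot: [-2.193, 0.082, 2.178]
wrist_force: [-0.8, -0.6, -0.9]
width: 0.144
```

```bash
python3 - <<'E'
from h import *
s=st(); im,d,i=snap('wrist','w9'); todo([.525,.126,.12],np.radians(-183))
E
```

```text
{'time': 9.75, 'q': [0.1764, 0.1346, 2.0217, -0.0044, 0.979, 1.822], 'tool_pos': [0.5293, 0.1184, 0.1194], 'tcp_rot': [-2.1932, 0.0815, 2.1779], 'wrist_force': [-0.7554, -0.5773, -0.884], 'torque': [-0.0371, -0.0095, -0.0155], 'width': 0.1437}
[[0.007, -0.072, -0.997], [-0.002, -0.997, 0.072], [-1.0, 0.002, -0.007]]
turn [-0.02  -0.006 -0.002] shift cm now-axes [-0.07 -0.73  0.43] target axes [-0.07 -0.74  0.42]
```

View pics/w9.png

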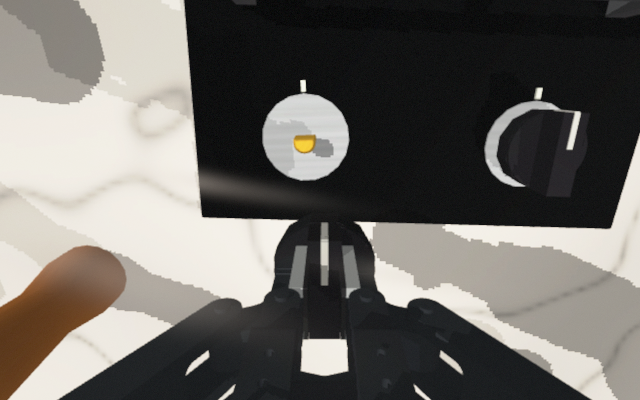

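The shaft is at (305,144), its ring around (306,137) and the mark at (303,86). The knob is held at (325,250).

```bash
cat >> sp.py <<'E'
def spind(fn,box,s,pose=None):
    im,d,K,E=load(fn); P=cloud(d,K,E); vv,uu=np.mgrid[0:400,0:640]
    reg=(uu>box[0])&(uu<box[1])&(vv>box[2])&(vv<box[3])
    b=(reg&(im.min(-1)>90)).astype(np.uint8)
    ct=max(cv2.findContours(b,0,cv2.CHAIN_APPROX_NONE)[0],key=len)[:,0]
    W0=W=plane(ct,K,E,.0095)[:,:2]
    for _ in range(6):
        A=np.c_[2*W,np.ones(len(W))];x=np.linalg.lstsq(A,(W**2).sum(1),rcond=None)[0];r=np.sqrt(x[2]+x[0]**2+x[1]**2)
        W=W0[abs(np.hypot(*(W0-x[:2]).T)-r)<.0012]
    c=x[:2];print('ring',c.round(4),r.round(4),len(W))
    Pw=plane(np.c_[uu[b>0],vv[b>0]],K,E,.008)[:,:2]; rr=np.hypot(*(Pw-c).T); m=Pw[(rr>.0305)&(rr<.04)]
    if len(m): mm=m.mean(0)-c; print('mark',len(m),np.hypot(*mm),np.degrees(np.arctan2(mm[1],mm[0])))
    hs=cv2.cvtColor(im,cv2.COLOR_BGR2HSV)
    y=reg&(hs[...,1]>120)&(hs[...,2]>190); q=plane(np.c_[uu[y],vv[y]],K,E,.028)[:,:2]; q=q[np.hypot(*(q-c).T)<.009]
    print('brass n',len(q),'mean',q.mean(0).round(4),cv2.minAreaRect((q*1000).astype(np.float32)))
    M=R.from_rotvec(s['tcp_rot']).as_matrix()
    print('spindle in tool mm',((np.r_[c,.028]-s['tool_pos'])@M*1000).round(1))
    return c
def held(fn,s):
    im,d,K,E=load(fn); P=cloud(d,K,E); M=R.from_rotvec(s['tcp_rot']).as_matrix()
    L=(P-s['tool_pos'])@M*1000; m=(d>0)
    k=L[m]; c=im[m]
    bar=k[(abs(k[:,0]-6)<2.5)&(abs(k[:,1])<6)&(k[:,2]<-10)&(k[:,2]>-40)]; print('bar top n',len(bar),np.percentile(bar,[1,50,99],axis=0).round(1).tolist())
    sk=k[(abs(k[:,0]-24)<3)&(abs(k[:,1])<30)&(k[:,2]<-12)&(k[:,2]>-40)]; print('skirt',len(sk),np.percentile(sk,[.5,50,99.5],axis=0).round(1).tolist())
    # silhouette arc circumradius fit
    from scipy.spatial import ConvexHull
    h=sk[ConvexHull(sk[:,1:]).vertices]; print(h[:,1:].round(1).tolist())
E
python3 - <<'E'
from sp import *
s=bot.read_state()
spind('w9',(255,360,75,190),s); held('w9',s)
E
```

```text
ring [0.5773 0.1258] 0.0286 245
mark 66 0.033746217763183366 -2.0509176577860617
brass n 207 mean [0.5761 0.1261] ((575.8067626953125, 126.02385711669922), (11.729490280151367, 7.403282165527344), 85.80048370361328)
spindle in tool mm [ 91.6 -11.  -47.4]
bar top n 773 [[4.6, -5.5, -22.3], [6.6, 0.3, -16.4], [8.3, 6.0, -10.2]]
skirt 752 [[21.1, -16.7, -22.3], [24.9, 2.4, -16.0], [26.9, 20.1, -12.0]]
[[-5.2, -22.0], [1.5, -22.4], [2.8, -22.3], [7.7, -21.8], [8.6, -21.7], [11.5, -20.1], [17.1, -16.6], [19.1, -15.3], [20.5, -13.1], [20.6, -12.3], [20.5, -12.1], [13.5, -12.0], [9.7, -12.0], [-16.6, -12.0], [-17.0, -12.1], [-17.0, -12.6], [-16.7, -13.8], [-15.7, -15.3], [-14.7, -16.1], [-12.3, -17.6]]
```

```bash
python3 - <<'E'
from sp import *
s=bot.read_state()
for fn in ('w9',):
    im,d,K,E=load(fn); P=cloud(d,K,E); M=R.from_rotvec(s['tcp_rot']).as_matrix()
    L=(P-s['tool_pos'])@M*1000
    g=np.zeros((600,700,3),np.uint8)
    for v in range(190,340):
        for u in range(240,410):
            if d[v,u]<=0: continue
            x,y,z=L[v,u]
            if x<-10 or x>35: continue
            a=int((y+35)*10);b=int((z+35)*10)
            if 0<=a<700 and 0<=b<600: cv2.circle(g,(a,b),4,cv2.applyColorMap(np.uint8([[int((x+10)*5.6)]]),cv2.COLORMAP_JET)[0,0].tolist(),-1)
    # model dodecagon centre (1.5,2)
    for i in range(7): cv2.line(g,(i*100+50,0),(i*100+50,599),(80,80,80),1); cv2.line(g,(0,i*100+50),(699,i*100+50),(80,80,80),1)
    cv2.imwrite('pics/t9.png',g)
E
```

```text
(no output)
```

View pics/t9.png

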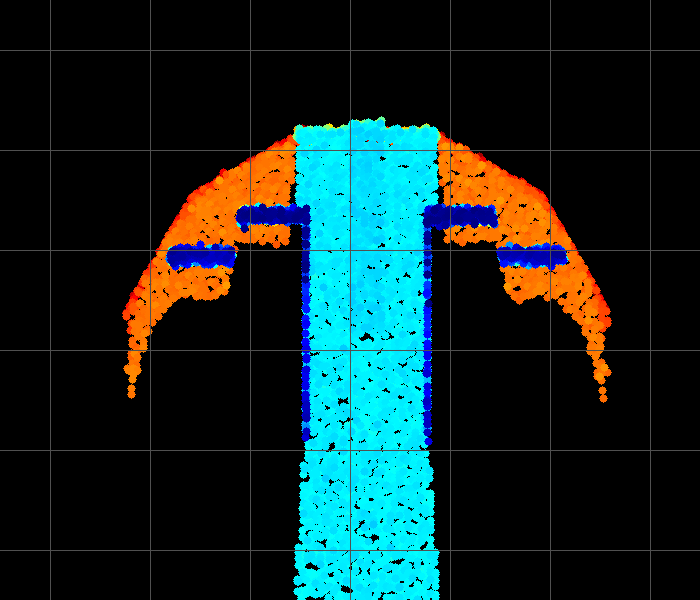

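```bash
python3 - <<'E'
from sp import *
S={'w1':([0.4304,-0.3341,0.2298],[-0.0121,1.567,0.003]),'w2':([0.4667,-0.3082,0.2426],[1.9828,0.4499,-1.9567]),'w3':([0.4666,-0.3456,0.1146],[1.9967,0.4054,-1.9863]),'w4':([0.475,-0.3525,0.075],[2.0082,0.3783,-1.9686]),'w9':([0.5293,0.1184,0.1194],[-2.1932,0.0815,2.1779])}
s=bot.read_state(); print(s['time'],s['tool_pos'],s['tcp_rot'])
S['w9b']=(s['tool_pos'],s['tcp_rot'])
i=bot.camera_info('wrist')
for k,(p,r) in S.items():
    E=load(k[:2])[3]; M=R.from_rotvec(r).as_matrix()
    print(k,((E[:3,3]-p)@M*1000).round(1),R.from_matrix(M.T@E[:3,:3]).as_rotvec().round(4))
M=R.from_rotvec(s['tcp_rot']).as_matrix();print('now',((i['extrinsics'][:3,3]-s['tool_pos'])@M*1000).round(1))
E
```

```text
9.8 [0.5287657  0.11842973 0.11932729] [-2.19247914  0.08166922  2.17933004]
w1 [-119.7   -1.7  -77.5] [0.9756 0.9749 1.3419]
w2 [-119.7    2.3  -79.8] [0.9758 0.9746 1.3416]
w3 [-119.7    2.2  -79.8] [0.9758 0.9746 1.3416]
w4 [-119.6    2.1  -79.9] [0.9757 0.9747 1.3416]
w9 [-119.8    1.6  -80.9] [0.9756 0.9746 1.3417]
w9b [-119.9    1.6  -81.3] [0.9768 0.9749 1.3411]
now [-119.7    1.6  -80.8]
```

Emit:
arm_command(series=[[[-0.02,-0.006,-0.002,0,-0.9,0,0],[0,0,0,1,0,-0.6,0],[0,0,0,0,0,0,0]]])

```text
time: 10.1
tool_pos: [0.5365, 0.1268, 0.1112]
tcp_rot: [-2.197, 0.057, 2.194]
wrist_force: [-0.6, -0.9, -0.5]
width: 0.141
```

```bash
python3 - <<'E'
from sp import *
s=st(); im,d,i=snap('wrist','w10'); todo([.5792,.1274,.08],np.radians(-183))
E
```

```text
{'time': 10.1, 'q': [0.1871, 0.1633, 2.0059, -0.0003, 0.9711, 1.8098], 'tool_pos': [0.5365, 0.1268, 0.1112], 'tcp_rot': [-2.1968, 0.0567, 2.1937], 'wrist_force': [-0.6385, -0.9405, -0.5411], 'torque': [-0.0287, -0.0163, 0.0231], 'width': 0.1407}
[[0.001, -0.052, -0.999], [0.0, -0.999, 0.052], [-1.0, -0.0, -0.001]]
turn [ 0.001 -0.003  0.001] shift cm now-axes [ 3.22 -0.25 -4.21] target axes [ 3.21 -0.25 -4.22]
```

View pics/w10.png

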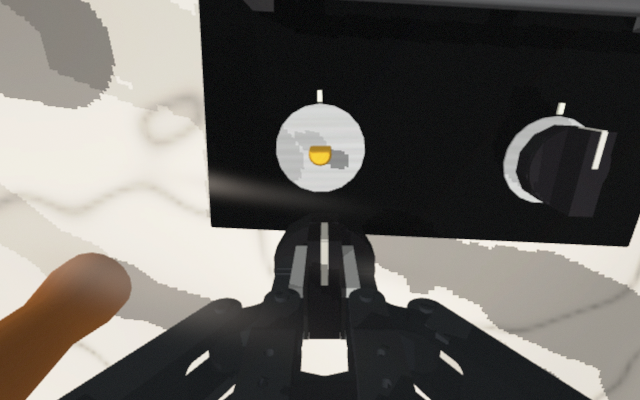

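```bash
python3 - <<'E'
from sp import *
s=dict(tool_pos=np.array([0.5365,0.1268,0.1112]),tcp_rot=np.array([-2.1968,0.0567,2.1937]))
c=spind('w10',(270,372,85,200),s)
im,d,K,E=load('w10'); P=cloud(d,K,E); M=R.from_rotvec(s['tcp_rot']).as_matrix(); L=(P-s['tool_pos'])@M*1000
vv,uu=np.mgrid[0:400,0:640]
b=(abs(L[...,0]-6.4)<1.5)&(abs(L[...,1])<12)&(abs(L[...,2])<30)&(d>0)
k=L[b]; 
for lo,hi in((-21,-16),(-12,-4),(-4,4)): 
    q=k[(k[:,2]>lo)&(k[:,2]<hi)]; print(lo,hi,len(q),np.percentile(q[:,1],[1,99]).round(2),q[:,0].mean())
q=k[abs(k[:,1]-1.6)<5]; print('end',np.percentile(q[:,2],[.2,1]), 'top x',np.median(q[:,0]))
sk=(abs(L[...,0]-24.5)<2)&(d>0)&(abs(L[...,1])<32)&(abs(L[...,2])<30); q=L[sk]; print('skirt y',np.percentile(q[:,1],[.3,99.7]),'top x',np.median(q[:,0]))
E
```

```text
ring [0.5774 0.1258] 0.0286 250
mark 65 0.03353556913959874 -2.5882643014680213
brass n 224 mean [0.5761 0.1263] ((575.6831665039062, 126.25540161132812), (11.945521354675293, 7.881481170654297), 87.00640869140625)
spindle in tool mm [ 83.3  -1.1 -40.8]
-21 -16 369 [-4.98  8.44] 6.691121498218058
-12 -4 498 [-4.33  7.74] 6.647400776576706
-4 4 468 [-4.38  7.82] 6.76345789887143
end [-21.58064437 -21.07965471] top x 6.788040296989356
skirt y [-21.75002786  25.25175131] top x 24.90316362019149
```

Emit:
arm_command(series=[[[0,-0.003,0,0,-0.27,-1.4,0],[0,0,0,0,0,-1.4,0],[0,0,0,1,0,-1.47,0],[0,0,0,1.6,0,0,0]]])

```text
time: 10.55
tool_pos: [0.5861, 0.1296, 0.0923]
tcp_rot: [-2.208, 0.051, 2.183]
wrist_force: [1.2, 0.6, -0.5]
width: 0.145
```

```bash
python3 - <<'E'
from sp import *
s=st(); todo([.5365+.0427+.0001,.1268+.0027-.0022,.075],np.radians(-183))
M=R.from_rotvec([-2.1968,0.0567,2.1937]).as_matrix(); print(np.array([.5365,.1268,.1112])+M@[0.0362,-.0027,-.0427])
E
```

```text
{'time': 10.55, 'q': [0.176, 0.2654, 1.9205, 0.0005, 0.9438, 1.7953], 'tool_pos': [0.5861, 0.1296, 0.0923], 'tcp_rot': [-2.208, 0.0506, 2.1826], 'wrist_force': [1.1525, 0.6316, -0.5055], 'torque': [0.0151, 0.012, 0.0288], 'width': 0.1445}
[[0.012, -0.049, -0.999], [0.002, -0.999, 0.049], [-1.0, -0.003, -0.011]]
turn [ 0.004 -0.011  0.003] shift cm now-axes [1.73 0.27 0.69] target axes [1.73 0.27 0.67]
[0.5793335  0.12729078 0.0750604 ]
```

Emit:
arm_command(series=[[[0.004,-0.011,0.003,0,0.27,0.68,0],[0,0,0,0,0,0,0]]])

```text
time: 10.75
tool_pos: [0.5764, 0.1269, 0.0895]
tcp_rot: [-2.189, 0.06, 2.202]
wrist_force: [0.5, 0.2, 0.4]
width: 0.14
```

```bash
python3 - <<'E'
from sp import *
s=st(); todo([.5793,.1273,.075],np.radians(-183))
im,d,i=snap('scene','s11'); P=(.575,.127,.04)
u,v=proj(P,i['K'],i['extrinsics'])[0].astype(int);print(u,v)
cv2.imwrite('pics/s11z.png',cv2.resize(im[v-40:v+40,u-50:u+50],None,fx=7,fy=7,interpolation=cv2.INTER_CUBIC))
E
```

```text
{'time': 10.75, 'q': [0.1745, 0.2617, 1.9314, -0.0001, 0.9548, 1.7983], 'tool_pos': [0.5764, 0.1269, 0.0895], 'tcp_rot': [-2.1885, 0.0596, 2.2019], 'wrist_force': [0.5182, 0.179, 0.4147], 'torque': [0.0267, 0.0356, 0.0564], 'width': 0.1398}
[[-0.006, -0.053, -0.999], [-0.001, -0.999, 0.053], [-1.0, 0.002, 0.006]]
turn [-0.001  0.006 -0.002] shift cm now-axes [ 1.45 -0.06 -0.29] target axes [ 1.45 -0.06 -0.29]
369 182
```

View pics/s11z.png

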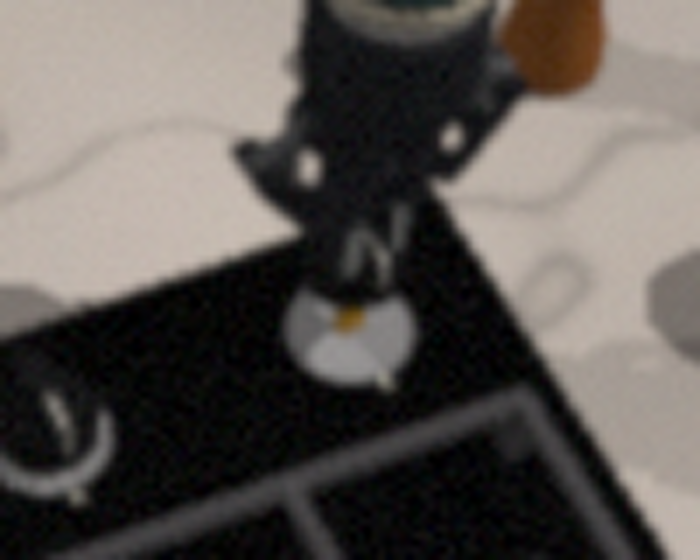

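Emit:
arm_command(series=[[[-0.001,0.005,-0.002,0,-0.05,-0.25,0]]])

```text
time: 10.9
tool_pos: [0.5782, 0.1273, 0.0894]
tcp_rot: [-2.193, 0.056, 2.197]
wrist_force: [0.3, -0.2, -0.6]
width: 0.141
```

```bash
python3 - <<'E'
from sp import *
s=st(); todo([.5793,.1273,.075],np.radians(-183))
E
```

```text
{'time': 10.9, 'q': [0.1741, 0.2622, 1.931, 0.0011, 0.9497, 1.7959], 'tool_pos': [0.5782, 0.1273, 0.0894], 'tcp_rot': [-2.1933, 0.056, 2.1967], 'wrist_force': [0.3126, -0.2365, -0.6047], 'torque': [-0.0125, -0.0716, -0.0327], 'width': 0.1408}
[[-0.002, -0.052, -0.999], [0.001, -0.999, 0.052], [-1.0, -0.001, 0.002]]
turn [0.001 0.002 0.001] shift cm now-axes [ 1.44 -0.01 -0.12] target axes [ 1.44 -0.01 -0.11]
```

Emit:
arm_command(series=[[[0,0.002,0,0.7,0,-0.1,0],[0,0,0,0.6,0,0,0]]])

```text
time: 11.1
tool_pos: [0.5801, 0.1275, 0.0774]
tcp_rot: [-2.199, 0.055, 2.19]
wrist_force: [-0.1, -0.7, 0.3]
width: 0.143
```

```bash
python3 - <<'E'
from sp import *
s=st(); todo([.5793,.1273,.066],np.radians(-183))
E
```

```text
{'time': 11.1, 'q': [0.1741, 0.2773, 1.9377, 0.0005, 0.9224, 1.7961], 'tool_pos': [0.5801, 0.1275, 0.0774], 'tcp_rot': [-2.1991, 0.0551, 2.1904], 'wrist_force': [-0.1074, -0.6885, 0.3255], 'torque': [0.0143, -0.0074, 0.0267], 'width': 0.1433}
[[0.004, -0.051, -0.999], [0.001, -0.999, 0.051], [-1.0, -0.001, -0.004]]
turn [ 0.001 -0.004  0.001] shift cm now-axes [1.14 0.02 0.08] target axes [1.14 0.02 0.08]
```

Emit:
arm_command(series=[[[0,-0.004,0,0.5,0,0.06,0],[0,0,0,0.4,0,0,0]]])

```text
time: 11.3
tool_pos: [0.579, 0.1275, 0.0673]
tcp_rot: [-2.194, 0.055, 2.196]
wrist_force: [0.3, 0.2, 0.2]
width: 0.141
```

```bash
python3 - <<'E'
from sp import *
s=st(); todo([.5793,.1273,.06],np.radians(-183))
E
```

```text
{'time': 11.3, 'q': [0.1739, 0.291, 1.9422, 0.0018, 0.9089, 1.795], 'tool_pos': [0.579, 0.1275, 0.0673], 'tcp_rot': [-2.1939, 0.055, 2.1956], 'wrist_force': [0.3154, 0.2467, 0.195], 'torque': [0.0486, -0.0014, 0.0219], 'width': 0.1413}
[[-0.001, -0.051, -0.999], [0.001, -0.999, 0.051], [-1.0, -0.001, 0.001]]
turn [0.001 0.001 0.001] shift cm now-axes [ 0.73  0.02 -0.03] target axes [ 0.73  0.02 -0.03]
```

Emit:
arm_command(series=[[[0,0,0,0.3,0,0,0],[0,0,0,0.3,0,0,0]]])

```text
time: 11.5
tool_pos: [0.58, 0.1275, 0.061]
tcp_rot: [-2.196, 0.055, 2.194]
wrist_force: [1.2, -0.4, -0.1]
width: 0.14
```

```bash
python3 - <<'E'
from sp import *
s=st(); todo([.5793,.1273,.054],np.radians(-183))
E
```

```text
{'time': 11.5, 'q': [0.1739, 0.2998, 1.9446, 0.0015, 0.8959, 1.795], 'tool_pos': [0.58, 0.1275, 0.061], 'tcp_rot': [-2.1958, 0.0547, 2.1937], 'wrist_force': [1.231, -0.3894, -0.1479], 'torque': [-0.087, -0.0824, -0.0302], 'width': 0.1395}
[[0.001, -0.051, -0.999], [0.001, -0.999, 0.051], [-1.0, -0.001, -0.001]]
turn [ 0.001 -0.001  0.001] shift cm now-axes [0.7  0.03 0.06] target axes [0.7  0.03 0.06]
```

Emit:
arm_command(series=[[[0,0,0,0.3,0,0,0],[0,0,0,0.3,0,0,0]]])

```text
time: 11.7
tool_pos: [0.58, 0.1276, 0.0544]
tcp_rot: [-2.196, 0.055, 2.194]
wrist_force: [-0.6, 1.0, -0.6]
width: 0.142
```

```bash
python3 - <<'E'
from sp import *
s=st()
E
```

```text
{'time': 11.7, 'q': [0.1739, 0.3086, 1.9476, 0.0017, 0.8843, 1.795], 'tool_pos': [0.58, 0.1276, 0.0544], 'tcp_rot': [-2.1956, 0.0547, 2.1938], 'wrist_force': [-0.5657, 0.9664, -0.6375], 'torque': [0.0324, -0.049, -0.0185], 'width': 0.1418}
[[0.001, -0.051, -0.999], [0.001, -0.999, 0.051], [-1.0, -0.001, -0.001]]
```

Emit:
arm_command(series=[[[0,0,0,0.3,0,0,0]]])

```text
time: 11.8
tool_pos: [0.5801, 0.1276, 0.0516]
tcp_rot: [-2.196, 0.055, 2.194]
wrist_force: [-1.3, -0.9, 4.9]
width: 0.14
```

Emit:
arm_command(series=[[[0,0,0,0.3,0,0,0]]])

```text
time: 11.9
tool_pos: [0.5801, 0.1276, 0.049]
tcp_rot: [-2.195, 0.055, 2.194]
wrist_force: [-0.9, -0.7, 6.6]
width: 0.139
```

Emit:
arm_command(series=[[[0,0,0,0.3,0,0,0]]])

```text
time: 12.0
tool_pos: [0.5803, 0.1276, 0.0475]
tcp_rot: [-2.195, 0.055, 2.195]
wrist_force: [-7.8, -1.8, 24.8]
width: 0.144
```

Emit:
arm_command(series=[[[0,0,0,0.1,0,0,0],[0,0,0,0.1,0,0,0]]])

```text
time: 12.2
tool_pos: [0.5801, 0.1276, 0.048]
tcp_rot: [-2.194, 0.055, 2.196]
wrist_force: [-3.1, -0.4, 7.4]
width: 0.141
```

```bash
python3 - <<'E'
from sp import *
st(); im,d,i=snap('wrist','w12'); st()
im2,d2,i2=snap('scene','s12')
u,v=369,182
cv2.imwrite('pics/s12z.png',cv2.resize(im2[v-40:v+40,u-50:u+50],None,fx=7,fy=7,interpolation=cv2.INTER_CUBIC)); st()
E
```

```text
{'time': 12.2, 'q': [0.174, 0.3185, 1.9489, 0.0015, 0.8749, 1.795], 'tool_pos': [0.5801, 0.1276, 0.048], 'tcp_rot': [-2.194, 0.0551, 2.1961], 'wrist_force': [-3.0857, -0.3669, 7.4128], 'torque': [-0.13, 0.581, 0.0052], 'width': 0.1414}
[[-0.001, -0.051, -0.999], [0.001, -0.999, 0.051], [-1.0, -0.001, 0.001]]
{'time': 12.25, 'q': [0.174, 0.3184, 1.9489, 0.0015, 0.8749, 1.795], 'tool_pos': [0.5802, 0.1276, 0.048], 'tcp_rot': [-2.1941, 0.0551, 2.196], 'wrist_force': [-2.4367, -0.9552, 8.1099], 'torque': [-0.1429, 0.583, 0.0171], 'width': 0.1407}
[[-0.001, -0.051, -0.999], [0.001, -0.999, 0.051], [-1.0, -0.001, 0.001]]
{'time': 12.3, 'q': [0.1739, 0.3185, 1.949, 0.0015, 0.8748, 1.7949], 'tool_pos': [0.5802, 0.1276, 0.048], 'tcp_rot': [-2.1941, 0.0551, 2.1959], 'wrist_force': [-3.1287, -0.4407, 7.9427], 'torque': [-0.1285, 0.5766, 0.0564], 'width': 0.1424}
[[-0.001, -0.051, -0.999], [0.001, -0.999, 0.051], [-1.0, -0.001, 0.001]]
```

View pics/w12.png

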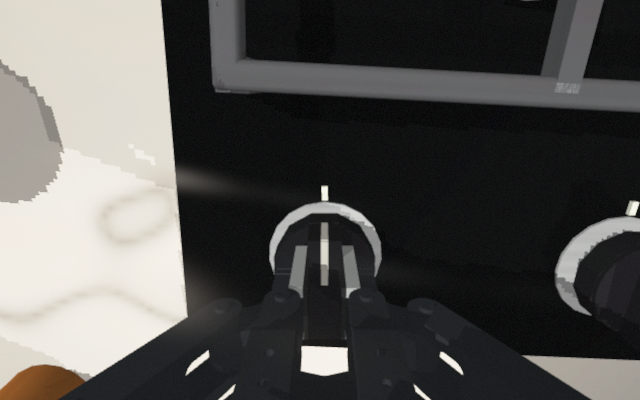

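View pics/s12z.png

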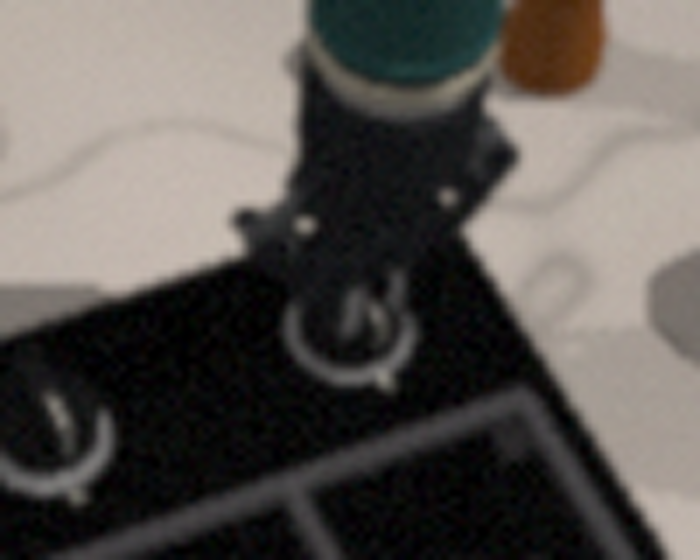

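View pics/s12.png

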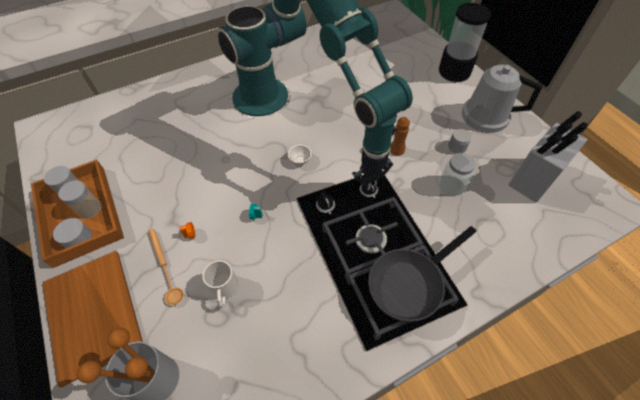

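Emit:
arm_command(series=[[[0,0,0,0.15,0,0,0],[0,0,0,0.1,0,0,0]]])

```text
time: 12.5
tool_pos: [0.5802, 0.1276, 0.048]
tcp_rot: [-2.194, 0.055, 2.197]
wrist_force: [-3.2, -1.6, 8.3]
width: 0.145
```

```bash
python3 - <<'E'
from sp import *
im,d,i=snap('wrist','w13'); s=st()
K,E=i['K'],i['extrinsics'];P=cloud(d,K,E); M=R.from_rotvec(s['tcp_rot']).as_matrix(); L=(P-s['tool_pos'])@M*1000
for n,lo,hi in(('bar',4,9.5),('skirt',21,28)):
    k=L[(L[...,0]>lo)&(L[...,0]<hi)&(abs(L[...,1]-1.7)<(5 if n=='bar' else 22))&(L[...,2]<-14)&(L[...,2]>-23)&(d>0)]; print(n,len(k),np.median(k,axis=0), k[:,2].min())
print('glass',np.median(P[120:160,400:500,2]))
b=P[(abs(L[...,0]-6.7)<2)&(abs(L[...,1]-1.7)<5)&(L[...,2]<-14)&(L[...,2]>-23)]; print('bar top world z',np.median(b[:,2]))
E
```

```text
{'time': 12.55, 'q': [0.174, 0.3188, 1.9486, 0.0014, 0.8753, 1.7949], 'tool_pos': [0.5802, 0.1276, 0.048], 'tcp_rot': [-2.1938, 0.0551, 2.1966], 'wrist_force': [-3.4402, -1.0008, 8.3842], 'torque': [-0.1247, 0.6167, -0.0305], 'width': 0.1412}
[[-0.001, -0.051, -0.999], [0.001, -0.999, 0.051], [-1.0, -0.001, 0.001]]
bar 459 [  6.77031637   1.56717188 -18.32550053] -22.085700765632257
skirt 577 [ 25.21117972   1.56237375 -17.59489133] -22.358652095054865
glass 0.007053418712668805
bar top world z 0.041218952521546975
```

Emit:
arm_command(series=[[[0,0,0,0.2,0,0,0]]])

```text
time: 12.65
tool_pos: [0.5803, 0.1276, 0.0477]
tcp_rot: [-2.194, 0.055, 2.197]
wrist_force: [-5.0, -1.8, 16.7]
width: 0.146
```

Emit:
arm_command(series=[[[0,0,0,0.15,0,0,0]]])

```text
time: 12.75
tool_pos: [0.5803, 0.1276, 0.0478]
tcp_rot: [-2.193, 0.055, 2.198]
wrist_force: [-4.0, -1.2, 9.9]
width: 0.142
```

9.9 N is above the roughly 9 N needed to reach the stop, and the position matches the stop. I hand it in while still holding it pressed.

```bash
python3 - <<'E'
from h import *
st(); print(bot.finish_job())
E
```

```text
{'time': 12.75, 'q': [0.174, 0.3195, 1.9479, 0.0013, 0.876, 1.7949], 'tool_pos': [0.5803, 0.1276, 0.0478], 'tcp_rot': [-2.1931, 0.0552, 2.1976], 'wrist_force': [-4.0133, -1.1655, 9.9164], 'torque': [-0.2088, 0.8529, -0.0029], 'width': 0.1422}
[[-0.002, -0.051, -0.999], [0.001, -0.999, 0.051], [-1.0, -0.001, 0.002]]
the job is handed in; nothing more can be done
None
```

The knob is home on the bare shaft and pressed in close to the stop, and I handed the job in at 12.75 s with the gripper still holding it down. I tipped the knob upright with the fingers either side of its bar, gripped the bar, and turned it to the direction of the shaft's flat. It slid onto the shaft with almost no force.

**Last checks:**
- **Depth:** the underside is about 10 mm above the worktop, which matches fully home with the shaft pressed about 5.8 of 6 mm. This relies on correcting a 1 mm depth error seen on the glass.
- **Push:** the force went 4.9 N, 6.6 N, then jumped to about 25 N at the stop. I eased off and handed in at about 10 N down, with about 4 N sideways.
- **Alignment:** the pointer lines up with the white mark in the wrist picture. The shaft's direction came out between -2° and -6° by different methods; I used -3°, within the 5° of play.
- **Other objects:** nothing else looked moved in the last scene picture. I judged that by eye and did not measure each one.

**What disagreed:**
- The camera's position readings were about 2 mm off, so I measured the knob and shaft in the same picture.
- Some arm moves drifted or overshot by up to about 1.7 cm. I corrected them before touching anything.

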